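Clamp the small flask in the cam clamp

ROBOT

A 6-joint arm with a two-finger parallel gripper is mounted at the origin on a cart in front of the work surface, level with it; the furniture and walls round the work are solid. World frame = base frame: x ahead of the robot, y to its left, z up, the work surface at z = 0. Lengths are in m, angles in rad, forces in N, time in s.
With the tool pointing down it reaches from about 0.325 to 0.9 m from the base axis. Payload 6.1 kg.
Tool frame: the origin (TCP) lies midway between the tips of the shut fingers; the grasp point (between the pads) lies 19 mm behind it; x points along the fingers, y is the direction in which the jaws open and shut, and the axes are right-handed (so a half turn about x gives the same grasp; the last joint's range is limited). The gripper opens to 85 mm and grips with 20 to 120 N. Pads are 22 mm wide; open, the fingers measure 114 mm over their backs; the gripper's body (76 mm by 85 mm) begins 54 mm behind the grasp point. The pads swing forward as they close: fully open they stand 13 mm farther back than shut.
Start: joints at [1.03, 0.22, 1.526, -0, 1.395, -0.126], TCP at [0.252, 0.572, 0.231] pointing down, gripper open.
Joint ranges: [-2.98, 2.98], [-0.91, 2.08], [0.09, 2.57], [-1.24, 4.39], [0.2, 2.65], [-2.68, 2.68]. Speed limits (rad/s): [2.57, 2.57, 3.01, 3.14, 3.14, 3.14].

INTERFACE

Orientations are given as [roll, pitch, yaw] about the fixed x, y, z axes, in that order (R = Rz(yaw) Ry(pitch) Rx(roll)).
In Python, from plant import movep, move_l, set_joints, gripper_to, hold, inverse_kinematics, observe, get_image, get_calibration, Unreachable, job_done gives the robot as it stands. Calls block until the motion is done:
- movep(position, orientation): joint-space move of the TCP to a pose.
- move_l(position, feed=0.15, rotation=None, max_force=None): straight line of the TCP; rotation=None keeps the orientation; feed is the mean speed in m/s. With max_force (N) it stops when the force on the tool has changed by that much, and returns True; else False.
- set_joints(angles): joint-space move.
- gripper_to(opening, f_grip=None): finger opening in m; f_grip is the grip in N (None keeps the last); returns when the fingers have stopped.
- hold(seconds).
- inverse_kinematics(position, orientation): joint angles nearest the present ones, or None.
- observe(): the state.
- get_image(name): name is "scene" or "top" or "wrist"; returns (picture, depth): 384x512x3 uint8, red, green, blue; 384x512 float32, m along the optical axis (not along the pixel's ray), 0 where there is no reading.
- get_calibration(name): a dict with "intrinsics" (3x3 intrinsics, pixels), "world_from_camera" (4x4, takes a point from camera to world coordinates). Camera axes: x right, y down, z forward; pixel columns grow to the right and rows downward; lengths in m; the calibration is good to about 2 mm. A picture is of the moment at which its call begins: read the wrist's pose just before it. get_calibration takes no time and is no camera call; for the wrist camera it gives the pose at the moment of the call.
A pose or a line that the arm cannot do raises Unreachable and nothing moves.
- job_done(): hands the job in, once; it reports no verdict.
The state is a dict: "time_s": time; "q": joint angles; "joint_velocities": joint speeds; "joint_torque": joint torques, N m; "eef_pos": TCP position; "tcp_rot": TCP orientation; "ft_force": force on the tool from outside, world axes, zero at the start; "torque": the same for the moment, N m; "opening": finger opening in m.
Only numpy, scipy, OpenCV 4.12 (cv2) and the standard library are available. Lean on these libraries where they do the work, as an engineer would, in place of code of your own. Each camera call takes 0.05 s, during which the arm holds its last target.

TASK

Stand the small conical steel flask upright in the cam clamp, in the gap between the V-shaped jaw and the press foot, and let go of it. Then crank the cam by its handle until the follower roller sits about the middle of the cam's raised flat dwell, so that the foot presses the flask into the V jaw and stays clamped when you let go of the handle. Do not push the big flask, the timer or the bowl about.

Things in the scene. Friction and masses are not known exactly. Their poses are not given: they have to be found in the camera images.
- cam_clamp: cam clamp fixed on the worktop: grey base plate 108 (x) x 270 (y) x 12 mm; on it a wedge with an aluminium deck, and at its -y end an aluminium V jaw. Origin on the worktop near the wedge's middle, z up, -x the deck's low side, which faces the front left. The deck slopes 28 deg: its normal is (-0.469, 0, 0.883) in this frame. The push rod runs along y at x 0, z 46 mm.
- crank_axis (a point): point where the crank shaft leaves the sloping deck. Its axes are fixed to the clamp: z is the deck's normal and the shaft's direction (28 deg from vertical), y is the clamp's y, x points up the slope. Seen down the z axis: steel cam, 3 to 18 mm above the deck, with a black line at the middle of its dwell; crank arm, 20 to 29 mm above it; brass roller on the -y side.
- nest (a point): point on top of the base plate (12 mm above the worktop) where the flask's centre stands once pressed into the V jaw. Axes as the clamp's: V jaw (two upright plates, 44 mm high above the base plate, touching the flask 50 deg either side of -y) at -y, foot at +y. Open, the foot leaves 12 mm of play: set the flask down 6 mm to +y of this point; the foot then pushes it home.
- press_foot: upright steel plate 40 mm wide, 8 mm thick, from 2 to 48 mm above the base plate, on the end of the push rod. Origin = the clamp's origin while open, same axes; its face is at y = -104 mm of its own frame. The cam drives it 16 mm to -y; it yields on a spring (3 N at first touch, then 1 N per mm; about 4 mm is taken up when the flask is clamped).
- crank (a joint): crank and cam angle, rad, anticlockwise positive seen from above. 0 = middle of the dwell on the roller; the handle's direction is then 0.5 rad past crank_axis y, towards -x. Dwell: -0.48 to 0.48. Flank: up to 1.43 either way; springs resist there (up to 0.7 N m) and throw the crank back if let go. Beyond: open; stops at +-2.6. Starts at 1.6 to 2.2: turn clockwise. Friction 0.08 N m holds it elsewhere.
- crank_grip (a point): middle of the crank handle, a black barrel-shaped sleeve, 24 mm diameter, 54 mm long, spinning freely on its spindle. 65 mm from the shaft's axis, 62 mm above the deck. The frame turns with the crank: z along the handle, away from the deck (28 deg from vertical); -y is the cam lobe's direction. The free end is 23 mm above this point, the crank arm's top 33 mm below.
- flask: the smaller conical steel flask, 88 mm tall, 68 mm in diameter (widest at 10 to 20 mm height), about 0.16 kg; its rim flange, 44 mm in diameter, spans 74 to 88 mm in height. Origin at the centre of its underside, z up when upright.
- big_flask: bystander: the larger conical steel flask, 100 mm in diameter and 140 mm tall, origin at the centre of its underside.
- timer: bystander: white bench timer, 68 x 68 x 20 mm, origin at the centre of its underside.
- bowl: bystander: open steel bowl, 95 mm in diameter, 39 mm tall, origin at the centre of its underside.
Not all that is in view belongs to the job. Of the things shaped like the flask, the steel one is meant.

How it is judged:
On the way, in this order (a step that is already met when the one before it is completed fails the run):
1. the flask stands upright between V jaw and foot, let go, with the clamp still open (angle between flask's own z axis and vertical below 0.1 rad and x of flask in the frame of nest between -0.02 and 0.02 m and y of flask in the frame of nest between -0.008 and 0.018 m and z of flask in the frame of nest between -0.004 and 0.004 m and contact force between flask and the fingers below 0.2 N and value of joint crank above 1.3 rad), for 0.2 s.
2. the crank is within 0.38 rad of the middle of the dwell and the foot presses the flask (value of joint crank between -0.38 and 0.38 rad and contact force between press_foot and flask above 2.5 N), for 0.2 s.
At the end, for the whole second after the job is handed in: The crank rests within 0.38 rad of the middle of the dwell (joint 0), the press foot bears on the flask with more than 2.5 N, and the flask stands upright (within 0.1 rad) on the base plate, at rest, its centre within 6 mm of the nest point in the V jaw (all of step 2 and horizontal distance between flask and nest below 0.006 m and z of flask in the frame of nest between -0.004 and 0.004 m and angle between flask's own z axis and vertical below 0.1 rad and linear speed of flask below 0.02 m/s and velocity of joint crank between -0.1 and 0.1 rad/s); the robot touches nothing.
It fails at once if the big flask is pushed more than 30 mm or tipped (distance of big_flask from where it was at the start of the episode above 0.03 m or angle between big_flask's own z axis and vertical above 0.4 rad).
It fails at once if the timer is pushed more than 30 mm or tipped (distance of timer from where it was at the start of the episode above 0.03 m or angle between timer's own z axis and vertical above 0.4 rad).
It fails at once if the bowl is pushed more than 30 mm or tipped (distance of bowl from where it was at the start of the episode above 0.03 m or angle between bowl's own z axis and vertical above 0.4 rad).
It also fails if it takes over 48 s, if anything falls off the work surface, if the arm or the gripper's body presses on something with over 40 N, if the wrist force passes 120 N, or if a joint passes its speed limit or range.

## Working session

There is one attempt and no reset: what is moved stays moved. The work goes in short steps, each a Python script; the robot and the scene stay as the last script left them, time stands still between calls to the robot, and variables do not carry over. Pictures are saved under pics/ and viewed, and the job is handed in when it is done.

```bash
ls; mkdir -p pics
python3 - <<'E'
from plant import *
import cv2,numpy as np
for n in ["scene","top","wrist"]:
    im,d=get_image(n); c=get_calibration(n)
    cv2.imwrite(f"pics/{n}0.png",im[:,:,::-1]); np.savez(f"{n}0.npz",im=im,d=d,K=c["intrinsics"],T=c["world_from_camera"])
    print(n,np.round(c["intrinsics"],1).tolist(),np.round(c["world_from_camera"],3).tolist())
print(observe())
E
```

```text
pics
scene [[456.8, 0.0, 254.2], [0.0, 456.8, 187.5], [0.0, 0.0, 1.0]] [[0.797, -0.224, 0.56, -0.556], [-0.603, -0.335, 0.724, -1.538], [0.025, -0.915, -0.403, 0.905], [0.0, 0.0, 0.0, 1.0]]
top [[476.3, 0.0, 261.8], [0.0, 476.3, 194.4], [0.0, 0.0, 1.0]] [[-0.013, -0.987, 0.159, 0.326], [-1.0, 0.015, 0.009, -0.063], [-0.012, -0.158, -0.987, 1.677], [0.0, 0.0, 0.0, 1.0]]
wrist [[299.8, 0.0, 256.6], [0.0, 299.8, 191.2], [0.0, 0.0, 1.0]] [[0.403, 0.879, 0.253, 0.187], [0.915, -0.387, -0.113, 0.599], [-0.002, 0.277, -0.961, 0.373], [0.0, 0.0, 0.0, 1.0]]
{'time_s': 0.15, 'q': array([ 1.02991113e+00,  2.21091181e-01,  1.52736684e+00, -1.04441954e-05,
        1.39469970e+00, -1.26105296e-01]), 'joint_velocities': array([ 0.00059788, -0.0031002 , -0.00359251, -0.00050798, -0.00195586,
        0.00215167]), 'joint_torque': array([ 1.04175651e-03, -4.97486615e+01, -3.89902890e+01, -4.91849478e-04,
        7.25484671e-03,  3.64582877e-05]), 'eef_pos': array([0.25162987, 0.57158658, 0.23041211]), 'tcp_rot': array([-1.69033342,  1.56923123, -2.10511148]), 'ft_force': array([ 0.91826613,  1.12964255, -0.49695294]), 'torque': array([-0.05779289, -0.02840012,  0.02020309]), 'opening': 0.08553273380068564}
```

View pics/scene0.png

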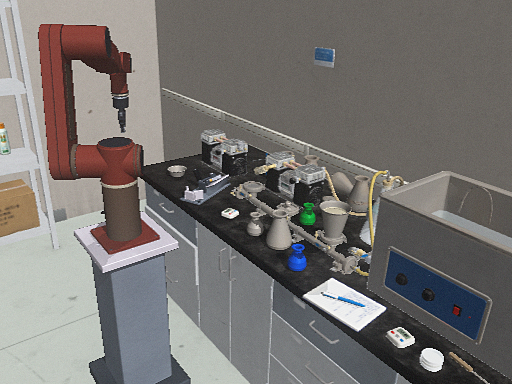

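View pics/top0.png

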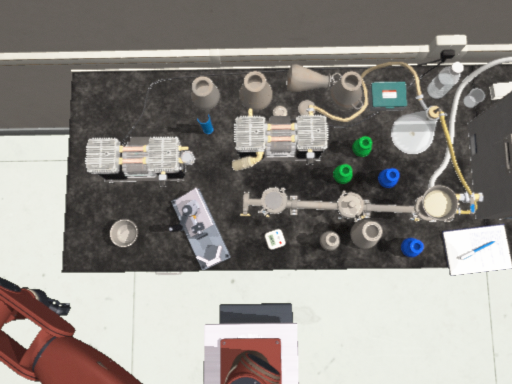

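View pics/wrist0.png

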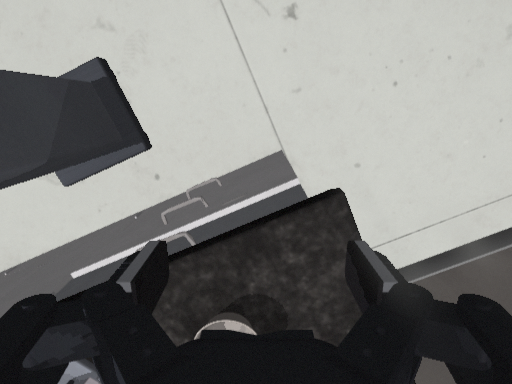

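```bash
cat > geo.py <<'E'
import numpy as np,cv2
def load(n):
    f=np.load(n+".npz"); return f["im"],f["d"],f["K"],f["T"]
def cloud(d,K,T):
    v,u=np.mgrid[:d.shape[0],:d.shape[1]]
    P=np.stack([(u-K[0,2])/K[0,0]*d,(v-K[1,2])/K[1,1]*d,d],-1)
    return P@T[:3,:3].T+T[:3,3]
def proj(p,K,T):
    q=(np.atleast_2d(p)-T[:3,3])@T[:3,:3]; 
    return np.stack([q[:,0]/q[:,2]*K[0,0]+K[0,2],q[:,1]/q[:,2]*K[1,1]+K[1,2]],-1)
E
python3 - <<'E'
from geo import *
im,d,K,T=load("top0"); W=cloud(d,K,T)
def crop(im,x0,y0,x1,y1,s,name): cv2.imwrite(name,cv2.resize(im[y0:y1,x0:x1,::-1],None,fx=s,fy=s,interpolation=cv2.INTER_CUBIC))
crop(im,155,175,255,275,6,"pics/top_clamp.png")
crop(im,255,190,435,275,4,"pics/top_fl.png")
im2,d2,K2,T2=load("scene0")
crop(im2,160,150,320,290,5,"pics/sc_c.png")
for n,(u,v) in dict(flask=(330,240),big=(367,233),timer=(276,239),bowl=(123,233),tab=(300,240),blue=(412,247)).items(): print(n,W[v,u].round(4))
E
```

```text
flask [ 0.4302 -0.2843  0.001 ]
big [ 0.4531 -0.4153 -0.0014]
timer [ 0.4351 -0.0949  0.0185]
bowl [0.4647 0.444  0.0018]
tab [ 0.4314 -0.179   0.0049]
blue [ 0.3982 -0.5439  0.0846]
```

View pics/top_clamp.png

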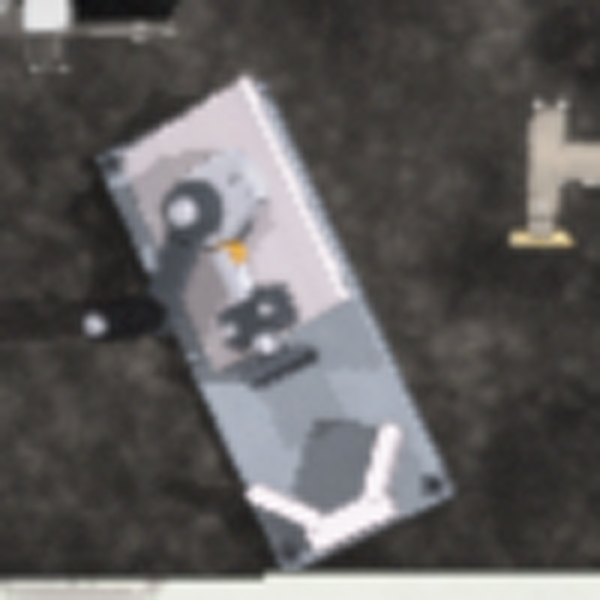

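View pics/top_fl.png

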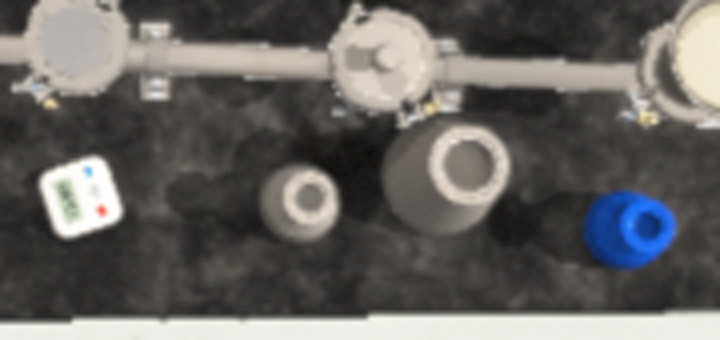

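View pics/sc_c.png

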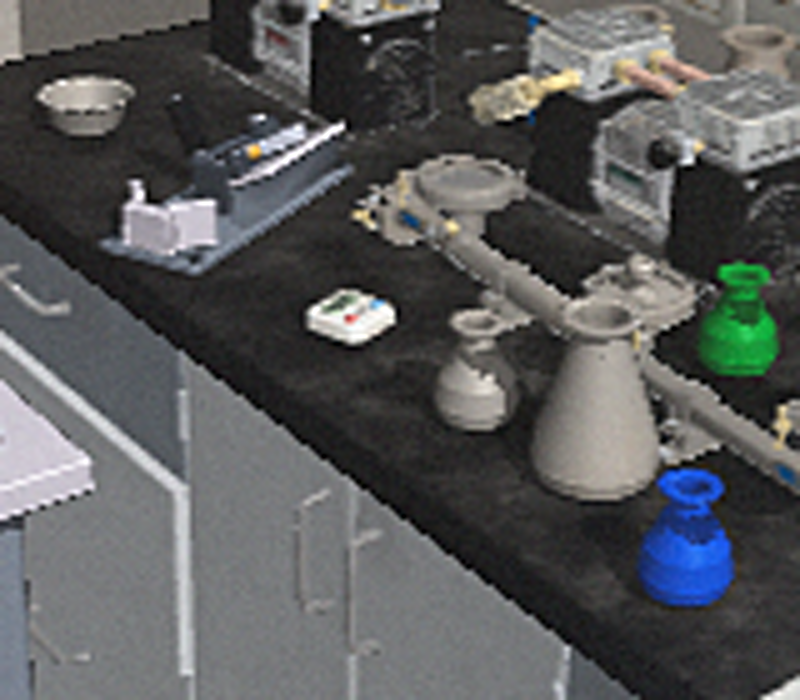

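Run:
```python
from geo import *
im,d,K,T=load("top0"); W=cloud(d,K,T)
# rays on z plane
def onz(u,v,z):
    r=T[:3,:3]@np.array([(u-K[0,2])/K[0,0],(v-K[1,2])/K[1,1],1]); s=(z-T[2,3])/r[2]; return T[:3,3]+s*r
# base corners crop px/6 + offset (pixel centre shift)
c={k:onz((x+.5)/6-.5+155,(y+.5)/6-.5+175,.012) for k,(x,y) in dict(A=(95,157),B=(245,75),C=(453,495),D=(290,570)).items()}
for k in c: print(k,c[k].round(4))
L=lambda a,b:np.linalg.norm(c[a]-c[b])
print(L('A','B'),L('B','C'),L('C','D'),L('D','A'))
cen=(c['A']+c['B']+c['C']+c['D'])/4; yv=(c['A']+c['B']-c['C']-c['D'])[:2]; print(cen,np.degrees(np.arctan2(yv[1],yv[0]))-90)
h=onz((310+.5)/4-.5+255,(198.5)/4-.5+190,.088);print("flask rim",h)
h=onz((300+.5)/4-.5+255,(206.5)/4-.5+190,.0);print("flask base?",h)
h=onz((470+.5)/4-.5+255,(165.5)/4-.5+190,.14);print("big rim",h)
for u,v in [(170,229),(171,228)]: print("handle top",W[v,u],d[v,u])
```

```text
A [0.5758 0.2763 0.012 ]
B [0.6236 0.1881 0.012 ]
C [0.3752 0.0653 0.012 ]
D [0.3335 0.1595 0.012 ]
0.10033935809636962 0.27713702706412696 0.10290661749758079 0.26898757242586924
[0.47702808 0.1722993  0.012     ] -63.976274476383296
flask rim [ 0.42763106 -0.28000638  0.088     ]
flask base? [ 0.42636355 -0.2830057   0.        ]
big rim [ 0.44905553 -0.40244921  0.14      ]
handle top [0.46891851 0.26070277 0.08712592] 1.5953369
handle top [0.47192651 0.25674339 0.09040242] 1.5925418
```

```bash
cat > rob.py <<'E'
from plant import *
from geo import *
from scipy.spatial.transform import Rotation as Rn
def Rm(rpy): return Rn.from_euler('xyz',rpy).as_matrix()
def rpy(R): return Rn.from_matrix(R).as_euler('xyz')
def down(a):
    x=np.array([0,0,-1.]);y=np.array([np.cos(a),np.sin(a),0]);return np.stack([x,y,np.cross(x,y)],1)
def cam_in_tool():
    s=observe();T=np.eye(4);T[:3,:3]=Rm(s["tcp_rot"]);T[:3,3]=s["eef_pos"]
    return np.linalg.inv(T)@get_calibration("wrist")["world_from_camera"]
def snap(n,name):
    c=get_calibration(n); im,d=get_image(n)
    cv2.imwrite(f"pics/{name}.png",im[:,:,::-1]); np.savez(name+".npz",im=im,d=d,K=c["intrinsics"],T=c["world_from_camera"])
E
python3 - <<'E'
from rob import *
X=cam_in_tool(); np.save("X.npy",X); print(X.round(4)); R=Rm(observe()["tcp_rot"]); print(R.round(3))
for target in [(.47,.17,.36),(.427,-.28,.30)]:
  for deg in range(-180,180,30):
    R=down(np.radians(deg)); p=np.array(target)-R@X[:3,3]; # cam above target, then axis tilt
    p=p-np.array([*(R@X[:3,2])[:2],0])*.3
    q=inverse_kinematics(p,rpy(R)); print(target,deg,p.round(3),None if q is None else np.round(q,2), (R@X[:3,1]).round(2))
E
```

```text
[[ 2.000e-04 -2.775e-01  9.607e-01 -1.427e-01]
 [ 1.000e+00 -0.000e+00 -2.000e-04 -1.100e-03]
 [ 1.000e-04  9.607e-01  2.775e-01 -6.980e-02]
 [ 0.000e+00  0.000e+00  0.000e+00  1.000e+00]]
[[-0.001  0.403  0.915]
 [-0.001  0.915 -0.403]
 [-1.    -0.002 -0.   ]]
(0.47, 0.17, 0.36) -180 [0.469 0.157 0.217] None [0.   0.96 0.28]
(0.47, 0.17, 0.36) -150 [0.476 0.158 0.217] None [-0.48  0.83  0.28]
(0.47, 0.17, 0.36) -120 [0.481 0.162 0.217] [ 0.17 -0.05  1.84 -0.    1.35  2.26] [-0.83  0.48  0.28]
(0.47, 0.17, 0.36) -90 [0.483 0.169 0.217] [ 0.18 -0.04  1.83 -0.    1.35  1.75] [-0.96  0.    0.28]
(0.47, 0.17, 0.36) -60 [0.482 0.176 0.217] [ 0.2  -0.04  1.83 -0.    1.35  1.24] [-0.83 -0.48  0.28]
(0.47, 0.17, 0.36) -30 [0.478 0.181 0.217] [ 0.21 -0.04  1.84 -0.    1.35  0.73] [-0.48 -0.83  0.28]
(0.47, 0.17, 0.36) 0 [0.471 0.183 0.217] [ 0.22 -0.06  1.85 -0.    1.35  0.22] [-0.   -0.96  0.28]
(0.47, 0.17, 0.36) 30 [0.464 0.182 0.217] [ 0.22 -0.07  1.86 -0.    1.35 -0.31] [ 0.48 -0.83  0.28]
(0.47, 0.17, 0.36) 60 [0.459 0.178 0.217] [ 0.21 -0.09  1.88 -0.    1.35 -0.84] [ 0.83 -0.48  0.28]
[... 909 characters left out ...]
0.48 -0.83  0.28]
(0.427, -0.28, 0.3) 0 [ 0.428 -0.267  0.157] [-0.71 -0.    1.91  0.    1.23 -0.71] [-0.   -0.96  0.28]
(0.427, -0.28, 0.3) 30 [ 0.421 -0.268  0.157] [-0.72 -0.02  1.92  0.    1.23 -1.25] [ 0.48 -0.83  0.28]
(0.427, -0.28, 0.3) 60 [ 0.416 -0.272  0.157] [-0.74 -0.02  1.93  0.    1.23 -1.79] [ 0.83 -0.48  0.28]
(0.427, -0.28, 0.3) 90 [ 0.414 -0.279  0.157] [-0.75 -0.02  1.93  0.    1.23 -2.32] [ 0.96 -0.    0.28]
(0.427, -0.28, 0.3) 120 [ 0.415 -0.286  0.157] None [0.83 0.48 0.28]
(0.427, -0.28, 0.3) 150 [ 0.419 -0.291  0.157] None [0.48 0.83 0.28]<sys>:0: UserWarning: Gimbal lock detected. Setting third angle to zero since it is not possible to uniquely determine all angles.
```

```bash
cat >> rob.py <<'E'
def view_pose(target,deg,height,px,K):
    X=np.load("X.npy");R=down(np.radians(deg));Rc=R@X[:3,:3]
    r=Rc@np.array([(px[0]-K[0,2])/K[0,0],(px[1]-K[1,2])/K[1,1],1])
    c=np.array(target)-r*(height-target[2])/(-r[2])
    return c-R@X[:3,3],rpy(R)
E
python3 -W ignore - <<'E'
from rob import *
K=get_calibration("wrist")["intrinsics"]
for deg in (26,0,-154):
    p,o=view_pose((.477,.172,.03),deg,.38,(256,130),K); print(deg,p,inverse_kinematics(p,o))
p,o=view_pose((.477,.172,.03),26,.38,(256,130),K)
movep(p,o); snap("wrist","w_clamp"); print(observe()["time_s"],observe()["eef_pos"])
E
```

```text
26 [0.49698767 0.13522937 0.23729337] [ 1.12463217e-01 -4.87198925e-02  1.80218088e+00 -4.44089210e-16
  1.38813167e+00 -3.41322389e-01]
0 [0.47884562 0.13018876 0.23729337] [ 1.06398833e-01 -9.61318787e-02  1.84692502e+00 -4.44089210e-16
  1.39079951e+00  1.06398833e-01]
-154 [0.45701233 0.20877063 0.23729337] None
2.0167 [0.49685868 0.13613771 0.23728655]
```

View pics/w_clamp.png

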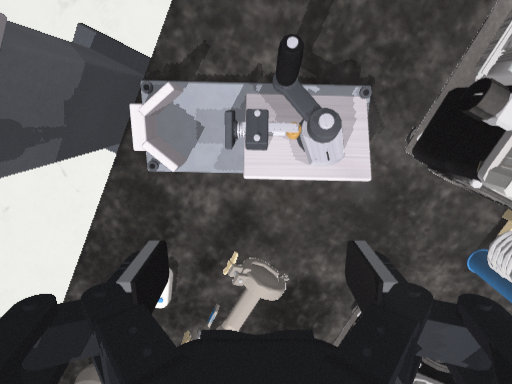

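Run:
```python
from geo import *
im,d,K,T=load("w_clamp"); W=cloud(d,K,T)
cv2.imwrite("pics/wc_a.png",cv2.resize(im[70:190,120:250,::-1],None,fx=5,fy=5,interpolation=cv2.INTER_CUBIC))
cv2.imwrite("pics/wc_b.png",cv2.resize(im[25:190,220:390,::-1],None,fx=3.6,fy=3.6,interpolation=cv2.INTER_CUBIC))
m=(np.abs(W[...,2]-.012)<.004); m[:, :125]=0;m[:,390:]=0;m[190:]=0;m[:70]=0
print(W[100,200],W[160,220],W[115,355],W[30,200])
```

```text
[0.40389453 0.17343185 0.01106133] [0.45427794 0.11875713 0.0118567 ] [0.57291854 0.23750833 0.02392599] [ 0.37187952  0.24323369 -0.00054349]
```

View pics/wc_a.png

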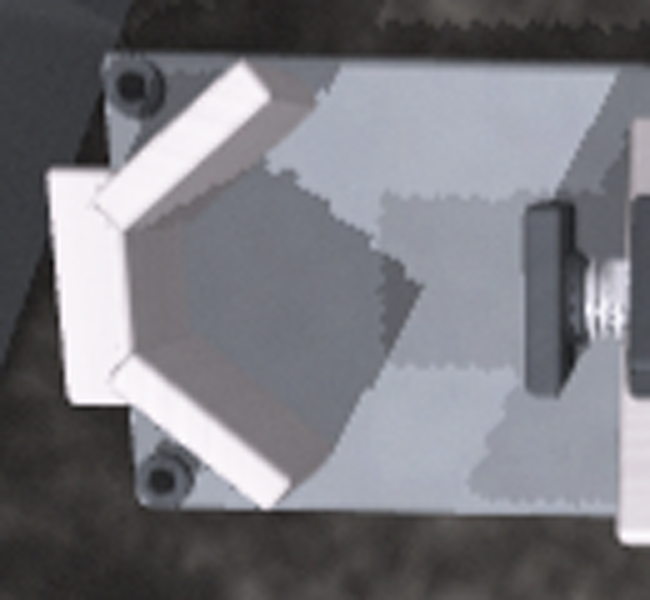

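View pics/wc_b.png

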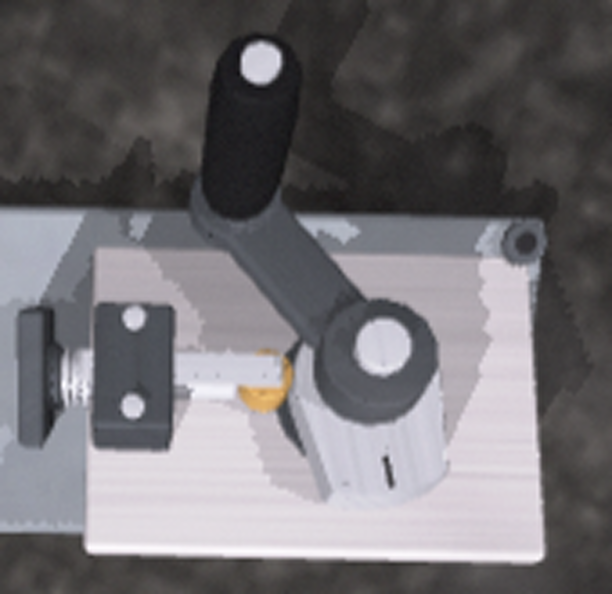

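```bash
cat > fit.py <<'E'
from geo import *
im,d,K,T=load("w_clamp"); W=cloud(d,K,T)
def onz(u,v,z):
    r=T[:3,:3]@np.array([(u-K[0,2])/K[0,0],(v-K[1,2])/K[1,1],1]); s=(z-T[2,3])/r[2]; return T[:3,3]+s*r
A=lambda x,y,z:onz((x+.5)/5-.5+120,(y+.5)/5-.5+70,z)
B=lambda x,y,z:onz((x+.5)/3.6-.5+220,(y+.5)/3.6-.5+25,z)
E
python3 - <<'E'
from fit import *
p={'c1':A(107,57,.012),'c2':A(138,510,.012),'c3':B(545,220,.012),'f1':A(527,205,.06),'f2':A(526,390,.06),
'j1':A(268,97,.056),'j2':A(290,483,.056),'v1':A(130,230,.056),'v2':A(134,352,.056)}
for k in p: print(k,p[k].round(4))
ax=p['c3']-p['c1']; print("len",np.linalg.norm(ax),"yaw",np.degrees(np.arctan2(ax[1],ax[0]))-90)
for a,b in (('f1','f2'),('j1','j2'),('v1','v2'),('c1','c2')):
    e=p[b]-p[a]; print(a,b,np.linalg.norm(e),np.degrees(np.arctan2(e[1],e[0])),((p[a]+p[b])/2).round(4))
for a,b in (('j1','v1'),('j2','v2')):
    e=p[b]-p[a];print(a,b,np.degrees(np.arctan2(e[1],e[0])))
E
```

```text
c1 [0.3346 0.1629 0.012 ]
c2 [0.3783 0.0652 0.012 ]
c3 [0.576  0.2752 0.012 ]
f1 [0.4394 0.1784 0.06  ]
f2 [0.455  0.1436 0.06  ]
j1 [0.3826 0.1743 0.056 ]
j2 [0.4167 0.1015 0.056 ]
v1 [0.3664 0.1369 0.056 ]
v2 [0.3759 0.1134 0.056 ]
len 0.2663157947129572 yaw -65.0488532809757
f1 f2 0.03813056580426651 -65.92757372893114 [0.4472 0.161  0.06  ]
j1 j2 0.08037425491655384 -64.90744460015652 [0.3996 0.1379 0.056 ]
v1 v2 0.02544116774371462 -67.87454616888198 [0.3712 0.1252 0.056 ]
c1 c2 0.10697855272334758 -65.89319524830258 [0.3564 0.1141 0.012 ]
j1 v1 -113.46545890771056
j2 v2 163.75778284796283
```

Run:
```python
from fit import *
yaw=np.radians(-65.0);xh=np.array([np.cos(yaw),np.sin(yaw),0]);yh=np.array([-np.sin(yaw),np.cos(yaw),0]);n=-.469*xh+.883*np.array([0,0,1]);n/=np.linalg.norm(n);us=np.cross(yh,n)
print("n",n,"us",us)
def px(x,y): return int(round((x+.5)/3.6-.5+220)),int(round((y+.5)/3.6-.5+25))
for x,y in [(480,300),(500,450),(480,520),(150,500),(120,270),(250,520)]:
    u,v=px(x,y); print((x,y),W[v,u].round(4),"h",W[v,u]@n)
for nm,(x,y) in dict(hub=(383,345),htop=(262,62)).items():
    u,v=px(x,y); pts=W[v-1:v+2,u-1:u+2].reshape(-1,3); p=np.median(pts,0);print(nm,(u,v),p.round(4),"h",p@n, "u",p@us,"y",p@yh, (pts@n).round(4))
```

```text
n [-0.19824266  0.42513276  0.88315457] us [ 0.37323725 -0.80040986  0.4690821 ]
(480, 300) [0.5678 0.2436 0.0205] h 0.009103865755728477
(500, 450) [0.5907 0.2046 0.0443] h 0.009028116938150529
(480, 520) [0.5919 0.1834 0.0547] h 0.008916593573724176
(150, 500) [0.4982 0.1434 0.0526] h 0.008636072682473298
(120, 270) [0.4601 0.2008 0.0174] h 0.009558237947699862
(250, 520) [0.5284 0.1523 0.0545] h 0.008119788167389683
hub (326, 120) [0.535  0.2153 0.0713] h 0.04843643628346106 u 0.060837540121092624 y 0.5758856685946979 [0.0479 0.0484 0.0478 0.048  0.0487 0.0486 0.048  0.048  0.0484]
htop (292, 42) [0.4708 0.2592 0.0895] h 0.09585951411272156 u 0.010228574688974822 y 0.536208461780095 [0.0945 0.0952 0.0952 0.0955 0.0968 0.0962 0.0971 0.0956 0.0968]
```

```bash
python3 -W ignore - <<'E'
from rob import *
K=get_calibration("wrist")["intrinsics"]
p,o=view_pose((.4275,-.28,.08),0,.38,(256,140),K)
print(p)
movep(p,o); snap("wrist","w_fl"); print(observe()["time_s"],observe()["eef_pos"])
E
```

```text
[ 0.42924677 -0.3160518   0.23729337]
3.7417 [ 0.42984589 -0.31510271  0.23730577]
```

View pics/w_fl.png

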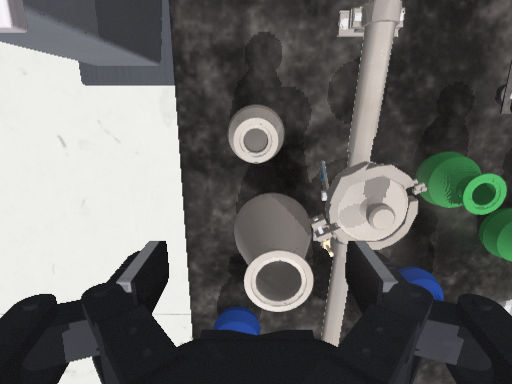

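Run:
```python
from geo import *
im,d,K,T=load("w_fl"); W=cloud(d,K,T)
cv2.imwrite("pics/wf_a.png",cv2.resize(im[90:180,205:305,::-1],None,fx=6,fy=6,interpolation=cv2.INTER_CUBIC))
def onz(u,v,z):
    r=T[:3,:3]@np.array([(u-K[0,2])/K[0,0],(v-K[1,2])/K[1,1],1]); s=(z-T[2,3])/r[2]; return T[:3,3]+s*r
m=np.zeros(d.shape,np.uint8); m[90:180,205:305]=(W[90:180,205:305,2]>.079)&(W[90:180,205:305,2]<.1)
c,_=cv2.findContours(m,0,cv2.CHAIN_APPROX_NONE); c=max(c,key=len)
(ex,ey),(r1,r2)=cv2.fitEllipse(c)[0:2]; print(ex,ey,r1,r2,onz(ex,ey,.088),cv2.boundingRect(c)); P=W[m>0]; print(P.mean(0),P.min(0),P.max(0))
```

```text
255.23724365234375 140.1463165283203 44.219703674316406 44.59300231933594 [ 0.4285613  -0.27902575  0.088     ] (233, 118, 45, 45)
[ 0.42854108 -0.27940301  0.08720179] [ 0.40695422 -0.30083364  0.07929321] [ 0.44973517 -0.2581929   0.09030631]
```

View pics/wf_a.png

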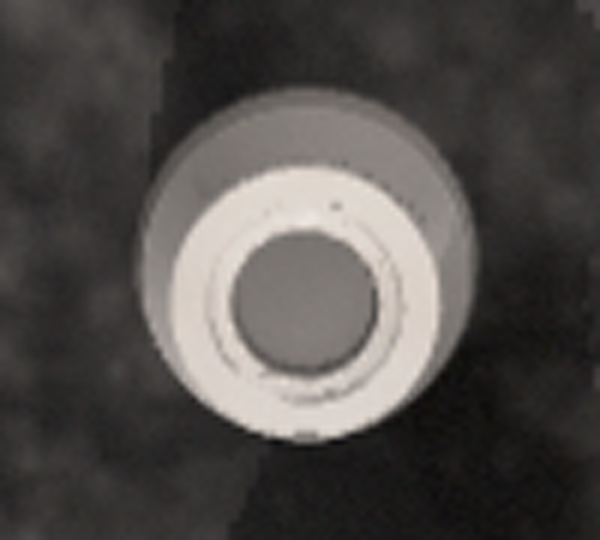

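```bash
python3 -W ignore - <<'E'
from rob import *
o=rpy(down(0))
movep([.4285,-.2792,.16],o)
print(move_l([.4285,-.2792,.058],feed=.12,max_force=15))
print(observe()["eef_pos"],observe()["ft_force"])
gripper_to(.03,f_grip=40)
s=observe();print(s["opening"],s["time_s"],s["ft_force"])
snap("wrist","w_gr")
E
```

```text
False
[ 0.42917468 -0.27987921  0.05897227] [ 0.21994067 -0.2147124  -0.33799069]
0.04094022609836556 5.675 [-1.30704591  0.17934654  4.86850552]
```

View pics/w_gr.png

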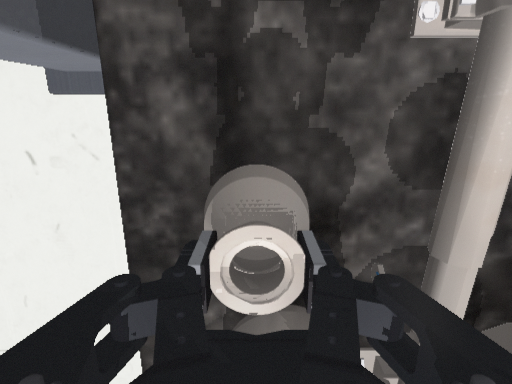

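```bash
python3 -W ignore - <<'E'
from rob import *
o=rpy(down(0))
move_l([.4285,-.2792,.18],feed=.15)
s=observe();print(s["opening"],s["time_s"],s["ft_force"])
movep([.4102,.1426,.18],o)
snap("wrist","w_pl")
s=observe();print(s["opening"],s["time_s"],s["eef_pos"],s["ft_force"])
E
```

```text
0.04078638316100646 6.6917 [-0.10435505  0.57377231 -2.18674813]
0.0407779841609213 8.3 [0.41064241 0.14181961 0.17996764] [ 1.14600157  0.78161922 -0.90257462]
```

View pics/w_pl.png

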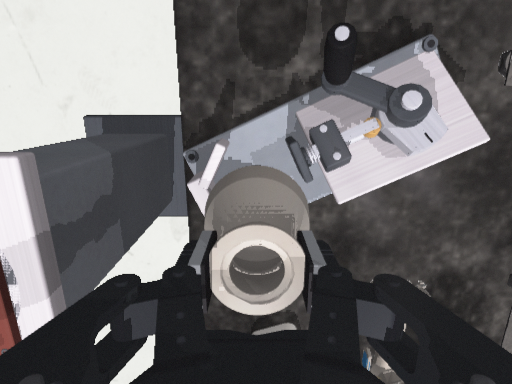

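```bash
python3 -W ignore - <<'E'
from rob import *
print(move_l([.4102,.1426,.085],feed=.12,max_force=12)); s=observe();print(s["eef_pos"],s["ft_force"])
print(move_l([.4102,.1426,.068],feed=.03,max_force=6)); s=observe();print(s["eef_pos"],s["ft_force"],s["time_s"])
snap("wrist","w_pl2")
E
```

```text
False
[0.41087329 0.14262019 0.08567386] [-0.1791598  -0.37368535 -1.10755307]
True
[0.41042355 0.14251209 0.07093451] [-0.70316152 -0.68927175  5.91950835] 9.7333
```

View pics/w_pl2.png

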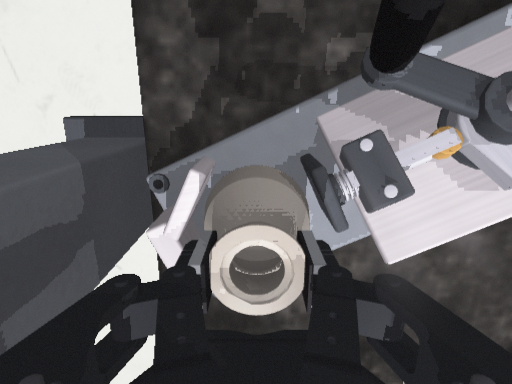

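```bash
python3 -W ignore - <<'E'
from rob import *
gripper_to(.068); hold(.3)
s=observe();print(s["opening"],s["eef_pos"],s["ft_force"],s["time_s"])
move_l([.4102,.1426,.20],feed=.15)
snap("wrist","w_pl3")
print(observe()["time_s"])
f=np.load("w_pl3.npz"); W=cloud(f["d"],f["K"],f["T"])
nest=np.array([.4048,.1408])
m=(W[...,2]>.092)&(W[...,2]<.11)&(np.linalg.norm(W[...,:2]-nest,axis=-1)<.045)
P=W[m];print(len(P),P.min(0),P.max(0),(P.min(0)+P.max(0))/2)
c,_=cv2.findContours(m.astype(np.uint8),0,cv2.CHAIN_APPROX_NONE);c=max(c,key=len);print(cv2.fitEllipse(c))
E
```

```text
0.06826393363847706 [0.40955378 0.14247216 0.07029186] [-1.48595365  1.21708101 -0.26185927] 10.4667
11.5333
1534 [0.38865765 0.12005418 0.09215647] [0.4317355  0.16381716 0.10162946] [0.41019657 0.14193567 0.09689296]
((257.7732238769531, 190.0801544189453), (49.7744026184082, 51.12448501586914), 90.9411392211914)
```

View pics/w_pl3.png

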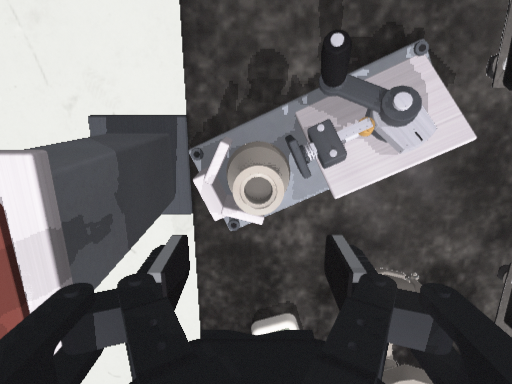

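```bash
cat > crank.py <<'E'
from rob import *
yaw=np.radians(-65.0);xh=np.array([np.cos(yaw),np.sin(yaw),0]);yh=np.array([-np.sin(yaw),np.cos(yaw),0]);n=-.469*xh+.883*np.array([0,0,1]);n/=np.linalg.norm(n);us=np.cross(yh,n)
AX=(.0608,.5759,.0090)
def radial(th): return np.cos(th)*us+np.sin(th)*yh
def grip_pt(th,h=.062,r=.065,ax=AX): return ax[0]*us+ax[1]*yh+(ax[2]+h)*n+r*radial(th)
def tool_R(phi,sgn=1):  # jaw direction tangential for handle direction phi
    y=sgn*(-np.sin(phi)*us+np.cos(phi)*yh); x=-n; return np.stack([x,y,np.cross(x,y)],1)
TH0=np.radians(118.65)
def tcp(th,phi,sgn,h=.064,back=.019): 
    R=tool_R(phi,sgn); return grip_pt(th,h)+R[:,0]*back, rpy(R)
E
python3 -W ignore - <<'E'
from crank import *
f=np.load("w_pl3.npz"); d=f["d"];K=f["K"];T=f["T"]; W=cloud(d,K,T)
for nm,(u,v) in dict(hub=(403,101),htop=(337,40)).items():
    pts=W[v-1:v+2,u-1:u+2].reshape(-1,3); p=np.median(pts,0);print(nm,p.round(4),"h",p@n, "u",p@us,"y",p@yh)
print("pred hub",proj(AX[0]*us+AX[1]*yh+.048*n,K,T),"pred htop",proj(grip_pt(np.radians(218.1),.085),K,T))
cv2.imwrite("pics/pl3c.png",cv2.resize(f["im"][20:130,290:450,::-1],None,fx=5,fy=5,interpolation=cv2.INTER_CUBIC))
for sgn in (1,-1):
  for thd in (218,190,165,140,118.65):
   for off in (0,-30,30):
    th=np.radians(thd); p,o=tcp(th,th+np.radians(off),sgn); q=inverse_kinematics(p,o); print(sgn,thd,off,p.round(3),None if q is None else np.round(q,2))
E
```

```text
hub [0.536  0.2145 0.0708] h 0.04751354878052859 u 0.06155991325354886 y 0.5764048781659534
htop [0.4706 0.2589 0.0896] h 0.09591599866653013 u 0.010448649040318158 y 0.5359349697312487
pred hub [[402.41533198 100.28044927]] pred htop [[336.12146938  40.89578219]]
1 218 0 [0.479 0.242 0.052] None
1 218 -30 [0.479 0.242 0.052] None
1 218 30 [0.479 0.242 0.052] [ 0.61  0.34  1.84 -0.54  1.12  2.4 ]
1 190 0 [0.5   0.264 0.046] None
1 190 -30 [0.5   0.264 0.046] [ 0.62  0.41  1.75 -0.53  1.14 -2.34]
1 190 30 [0.5   0.264 0.046] None
1 165 0 [0.526 0.275 0.047] [ 0.61  0.46  1.68 -0.53  1.15 -2.45]
1 165 -30 [0.526 0.275 0.047] [ 0.61  0.46  1.68 -0.53  1.15 -1.93]
1 165 30 [0.526 0.275 0.047] None
1 140 0 [0.553 0.275 0.053] [ 0.59  0.49  1.62 -0.53  1.17 -2.05]
1 140 -30 [0.553 0.275 0.053] [ 0.59  0.49  1.62 -0.53  1.17 -1.52]
1 140 30 [0.553 0.275 0.053] [ 0.59  0.49  1.62 -0.53  1.17 -2.57]
1 118.65 0 [0.574 0.267 0.062] [ 0.56  0.5   1.59 -0.53  1.17 -1.71]
1 118.65 -30 [0.574 0.267 0.062] [ 0.56  0.5   1.59 -0.53  1.17 -1.19]
1 118.65 30 [0.574 0.267 0.062] [ 0.56  0.5   1.59 -0.53
[... 342 characters left out ...]
1.14  0.8 ]
-1 190 30 [0.5   0.264 0.046] [ 0.62  0.41  1.75 -0.53  1.14 -0.25]
-1 165 0 [0.526 0.275 0.047] [ 0.61  0.46  1.68 -0.53  1.15  0.69]
-1 165 -30 [0.526 0.275 0.047] [ 0.61  0.46  1.68 -0.53  1.15  1.22]
-1 165 30 [0.526 0.275 0.047] [ 0.61  0.46  1.68 -0.53  1.15  0.17]
-1 140 0 [0.553 0.275 0.053] [ 0.59  0.49  1.62 -0.53  1.17  1.09]
-1 140 -30 [0.553 0.275 0.053] [ 0.59  0.49  1.62 -0.53  1.17  1.62]
-1 140 30 [0.553 0.275 0.053] [ 0.59  0.49  1.62 -0.53  1.17  0.57]
-1 118.65 0 [0.574 0.267 0.062] [ 0.56  0.5   1.59 -0.53  1.17  1.43]
-1 118.65 -30 [0.574 0.267 0.062] [ 0.56  0.5   1.59 -0.53  1.17  1.95]
-1 118.65 30 [0.574 0.267 0.062] [ 0.56  0.5   1.59 -0.53  1.17  0.91]
```

View pics/pl3c.png

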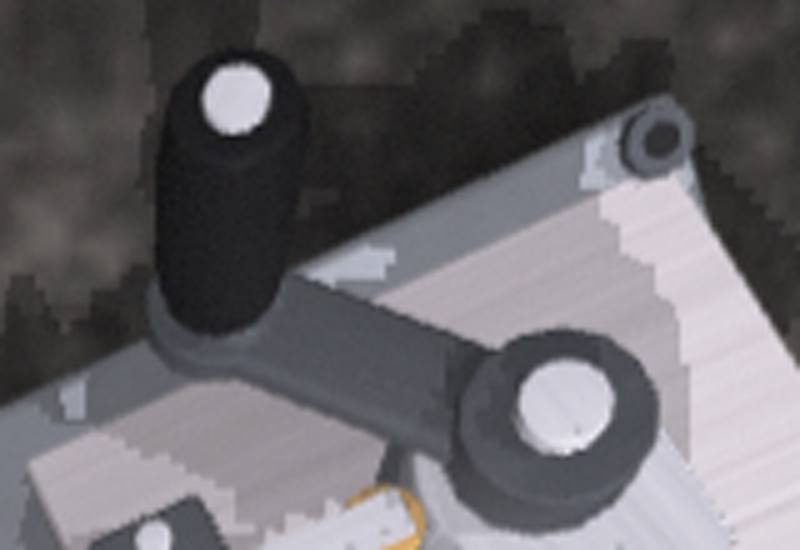

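```bash
python3 -W ignore - <<'E'
from crank import *
f=np.load("w_pl3.npz"); W=cloud(f["d"],f["K"],f["T"])
for (u,v) in [(326,145),(322,135),(330,150),(300,155),(350,130)]: p=W[v,u]; print(p.round(3),"deck h",p@n-AX[2],"u",p@us-AX[0],"y",p@yh-AX[1])
th=np.radians(218.1);R=tool_R(th,-1);p,o=tcp(th,th,-1)
movep(p+.11*n,o); gripper_to(.06)
snap("wrist","w_h"); s=observe(); print(s["time_s"],s["eef_pos"],p+.11*n)
print(proj(grip_pt(th,.085),*[np.load("w_h.npz")[k] for k in "KT"]))
E
```

```text
[0.475 0.175 0.058] deck h 0.02290432805820604 u 0.003621882677312553 y -0.07184543242836072
[0.472 0.184 0.052] deck h 0.021856327326216077 u -0.007318911340705309 y -0.07092101912692428
[0.478 0.171 0.061] deck h 0.022583010006847072 u 0.009569320402007024 y -0.0705312237108936
[0.45  0.166 0.059] deck h 0.024176285453957176 u 0.0023755715920407774 y -0.09769694050962147
[0.497 0.189 0.054] deck h 0.01989004213445191 u -0.0009083417692132903 y -0.045472493289630656
12.5417 [0.45744684 0.28727588 0.15023285] [0.45668272 0.2884342  0.14936363]
[[259.18896091 200.42082389]]
```

View pics/w_h.png

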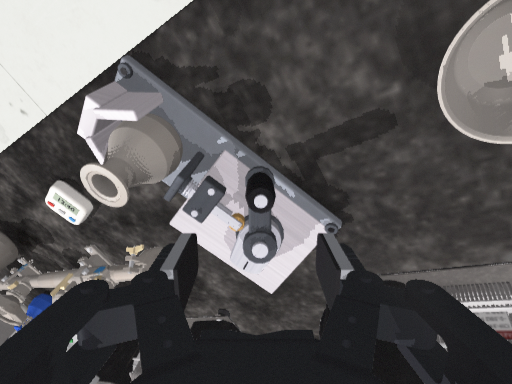

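```bash
python3 -W ignore - <<'E'
from crank import *
th=np.radians(218.1);R=tool_R(th,-1);p,o=tcp(th,th,-1)
print(move_l(p+.05*n,feed=.15,max_force=12), move_l(p,feed=.08,max_force=8))
s=observe();print(s["eef_pos"],p,s["ft_force"])
gripper_to(.015,f_grip=40)
s=observe();print(s["opening"],s["time_s"],s["ft_force"])
snap("wrist","w_hg")
E
```

```text
False False
[0.4786593  0.24167853 0.05226199] [0.47848941 0.2416696  0.05221662] [0.64268514 0.23668683 0.17034814]
0.0230266657260752 14.2833 [-1.2235234   1.74975686  2.80157972]
```

View pics/w_hg.png

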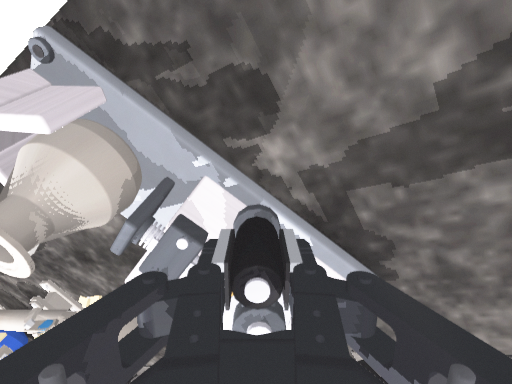

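```bash
python3 -W ignore - <<'E'
from crank import *
for thd in np.linspace(218.1,118.0,13)[1:]:
    th=np.radians(thd);p,o=tcp(th,th,-1)
    move_l(p,feed=.05,rotation=o)
    s=observe();F=s["ft_force"];t=-np.sin(th)*us+np.cos(th)*yh
    print(round(thd,1),"tan",round(-F@t,1),"rad",round(F@radial(th),1),"ax",round(F@n,1),"err",((s["eef_pos"]-p)*1e3).round(1),round(s["opening"],4),round(s["time_s"],2))
    if np.linalg.norm(F)>45: print("abort");break
snap("wrist","w_t1"); snap("top","top1")
E
```

```text
209.8 tan 1.5 rad 1.1 ax 6.3 err [0.3 0.9 0.4] 0.0227 14.68
201.4 tan 0.9 rad 3.1 ax 6.8 err [0.3 0.9 0.4] 0.0229 15.02
193.1 tan 1.2 rad 4.0 ax 7.4 err [0.2 0.9 0.3] 0.0228 15.36
184.7 tan 0.6 rad 3.1 ax 6.8 err [0.1 0.9 0.3] 0.0229 15.7
176.4 tan -0.6 rad 4.4 ax 6.8 err [-0.   1.   0.2] 0.0225 16.04
168.0 tan -2.7 rad 3.8 ax 7.1 err [-0.4  0.9  0.1] 0.0227 16.38
159.7 tan -4.6 rad 4.2 ax 9.4 err [-1.4  0.9 -0.2] 0.0227 16.73
151.4 tan -16.2 rad 1.8 ax 17.0 err [-4.4  1.  -1.1] 0.0228 17.07
143.0 tan -2.4 rad 4.7 ax 5.7 err [-0.1  1.2  0.1] 0.0227 17.41
134.7 tan 0.4 rad 4.6 ax 4.9 err [1.  1.  0.5] 0.0229 17.75
126.3 tan 0.4 rad 5.3 ax 4.6 err [0.9 0.7 0.6] 0.0226 18.09
118.0 tan -13.9 rad -0.6 ax 11.3 err [-2.6  2.6 -0.9] 0.0226 18.43
```

View pics/w_t1.png

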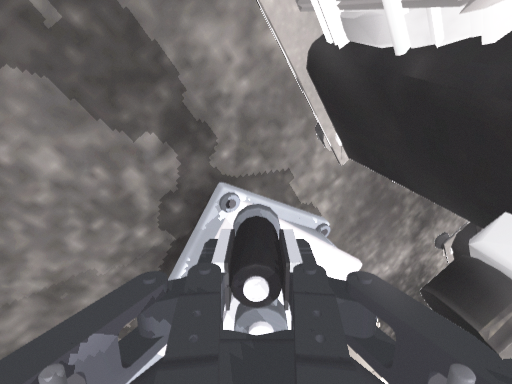

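```bash
python3 -W ignore - <<'E'
from crank import *
f=np.load("top1.npz")
cv2.imwrite("pics/top1c.png",cv2.resize(f["im"][120:280,90:290,::-1],None,fx=4,fy=4,interpolation=cv2.INTER_CUBIC))
th=np.radians(123);p,o=tcp(th,th,-1)
move_l(p,feed=.03,rotation=o)
s=observe();F=s["ft_force"];t=-np.sin(th)*us+np.cos(th)*yh
print("tan",round(-F@t,1),"rad",round(F@radial(th),1),"ax",round(F@n,1),"err",((s["eef_pos"]-p)*1e3).round(1),s["time_s"])
E
```

```text
tan -4.9 rad 2.5 ax 6.7 err [-0.4  1.4  0. ] 18.875
```

View pics/top1c.png

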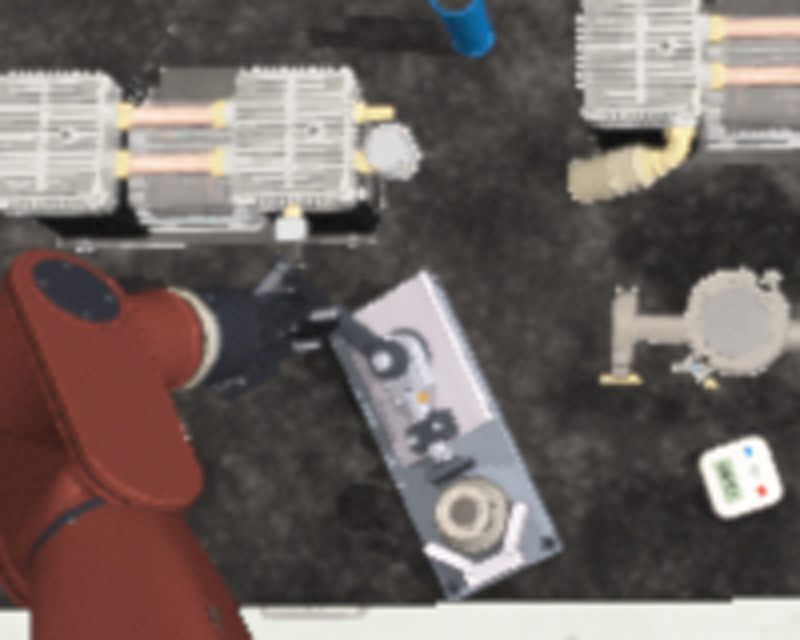

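```bash
python3 -W ignore - <<'E'
from crank import *
for thd,ph in ((123,133),(122,143),(121,153),(119,160),(118,165)):
    th=np.radians(thd);p,o=tcp(th,np.radians(ph),-1)
    move_l(p,feed=.02,rotation=o)
    s=observe();F=s["ft_force"];t=-np.sin(th)*us+np.cos(th)*yh
    print(thd,ph,"tan",round(-F@t,1),"rad",round(F@radial(th),1),"ax",round(F@n,1),"err",((s["eef_pos"]-p)*1e3).round(1),s["time_s"])
    if np.linalg.norm(F)>35: print("abort");break
snap("top","top2");f=np.load("top2.npz")
cv2.imwrite("pics/top2c.png",cv2.resize(f["im"][120:280,90:290,::-1],None,fx=4,fy=4,interpolation=cv2.INTER_CUBIC))
E
```

```text
123 133 tan -2.5 rad 5.5 ax 4.9 err [0.  1.2 0.1] 19.2
122 143 tan -8.1 rad 2.8 ax 8.0 err [-1.3  1.9 -0.5] 19.525
121 153 tan -3.7 rad 4.6 ax 5.1 err [-0.   1.4  0. ] 19.85
119 160 tan -1.5 rad 4.2 ax 4.1 err [0.6 1.  0.4] 20.125
118 165 tan -0.8 rad 5.9 ax 4.8 err [0.8 1.  0.5] 20.375
```

View pics/top2c.png

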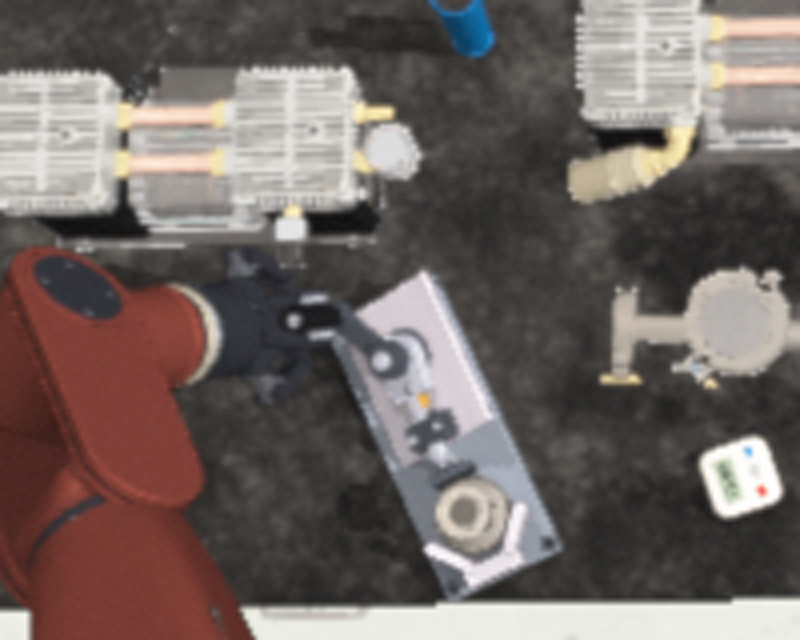

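```bash
python3 -W ignore - <<'E'
from crank import *
th=np.radians(118);t=-np.sin(th)*us+np.cos(th)*yh
for ph in (180,195,210,222):
    p,o=tcp(th,np.radians(ph),-1)
    move_l(p,feed=.02,rotation=o)
    s=observe();F=s["ft_force"]
    print(ph,"tan",round(-F@t,1),"rad",round(F@radial(th),1),"ax",round(F@n,1),"err",((s["eef_pos"]-p)*1e3).round(1),s["time_s"])
    if np.linalg.norm(F)>35: print("abort");break
gripper_to(.05); s=observe();print(s["opening"],s["ft_force"])
print(move_l(p+.05*n,feed=.08,max_force=10)); print(move_l(p+.12*n,feed=.15,max_force=10))
snap("wrist","w_end"); print(observe()["time_s"])
E
```

```text
180 tan -0.4 rad 6.3 ax 3.2 err [1.  1.1 0.5] 20.8333
195 tan 0.6 rad 5.9 ax 2.9 err [1.2 1.2 0.5] 21.2417
210 tan 0.1 rad 7.5 ax 2.2 err [1.3 1.3 0.5] 21.65
222 tan 0.3 rad 7.8 ax 2.1 err [1.4 1.5 0.4] 22.0083
0.049928319421791496 [-0.239684   -0.16803729  0.23107511]
False
False
23.825
```

View pics/w_end.png

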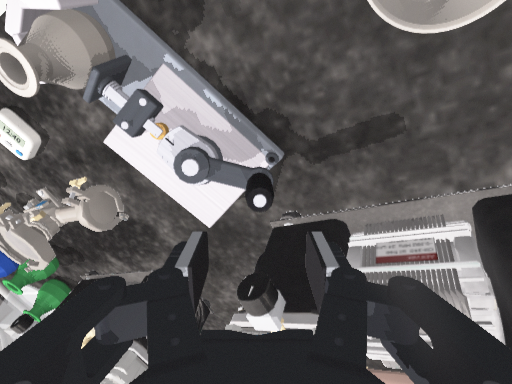

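```bash
python3 -W ignore - <<'E'
from crank import *
f=np.load("w_end.npz");K=f["K"];T=f["T"];W=cloud(f["d"],K,T)
q={}
for nm,(u,v) in dict(hub=(190,166),htop=(259,200)).items():
    p=np.median(W[v-1:v+2,u-1:u+2].reshape(-1,3),0);q[nm]=p;print(nm,p.round(4),"h",p@n,"u",p@us,"y",p@yh)
e=q["htop"]-q["hub"]; th=np.arctan2(e@yh,e@us); print("crank",th-TH0)
p,o=view_pose((.45,.16,.05),0,.42,(256,140),K)
movep(p,o); snap("wrist","w_end2"); print(observe()["time_s"])
f=np.load("w_end2.npz"); K=f["K"];T=f["T"];W=cloud(f["d"],K,T)
nest=np.array([.4048,.1408])
m=(W[...,2]>.092)&(W[...,2]<.11)&(np.linalg.norm(W[...,:2]-nest,axis=-1)<.045)
P=W[m];c=(P.min(0)+P.max(0))/2;print(len(P),c, "rel nest x,y",(c[:2]-nest)@xh[:2],(c[:2]-nest)@yh[:2])
cv2.imwrite("pics/w_end2c.png",cv2.resize(f["im"][40:230,150:420,::-1],None,fx=2.9,fy=2.9,interpolation=cv2.INTER_CUBIC))
E
```

```text
hub [0.535  0.2166 0.0697] h 0.04758769332931641 u 0.059036870512043066 y 0.5763525379837927
htop [0.5668 0.2848 0.0991] h 0.09622950932872623 u 0.030096224721737584 y 0.6340946176530016
crank -0.03542531616588196
24.8333
944 [0.40562727 0.13975797 0.09728274] rel nest x,y 0.0012940205433972036 0.00030938027499261125
```

View pics/w_end2c.png

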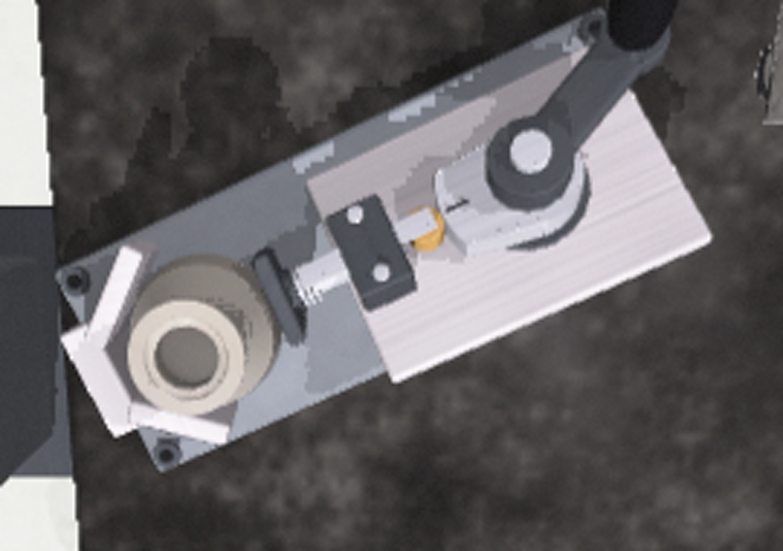

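```bash
python3 -W ignore - <<'E'
from rob import *
s=observe();print(s["ft_force"],s["time_s"]); job_done()
E
```

```text
[-0.57718021 -0.18580965  0.39046733] 24.8333
the job is handed in; nothing more can be done
```

I set the steel flask upright in the clamp gap and let go of it. I then turned the crank clockwise by its handle to the middle of the dwell, released it, backed the arm clear, and handed in at 24.8 s.

**Final checks from the wrist camera:**
- **Crank:** it sits about -0.04 rad from the middle of the dwell, and the roller lines up with the cam's black line.
- **Flask:** its rim centre is within about 1.5 mm of my estimate of the nest point, with its rim at the expected height. The foot is against it, and pushed it about 5 mm into the V jaw.
- **Robot:** the gripper touches nothing.

**What went less cleanly:**
- Near the end of the crank turn the gripper met about 14 N of resistance, probably the pump fitting behind the clamp. I eased back, turned the jaws away from it, and re-centred the crank before letting go.
- I did not measure the foot's force directly. I infer it from the cam position and the flask having moved home.
- My two estimates of the nest position, from the foot and from the jaw, differed by about 2 mm, and the base plate's centreline by up to 4 mm. I used the average of the foot and jaw estimates.
- I did not re-measure the big flask, timer or bowl at the end. I saw no contact with any of them.

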